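# Set out the spare jaw plate and its two bushings

### The job

Put exactly two of the three bushings from the mat upright into the steel tray and leave the third on the mat. Then lift the cover flap of the spares case by its handle and leave it standing open, draw the jaw plate up out of its slot, and hold it upright above the middle of the tray, at least 10 cm clear of the bench; finish while still holding it there, and do not disturb the nut, the gear ring and the chuck key.

Things in the scene. Friction and masses are not known exactly. Their poses are not given: they have to be found in the camera images.
- bush_0: one of three identical plain steel bushings standing on the rubber mat (they and the nut may be swapped about): a round sleeve, outer diameter 34 mm, 30 mm high, with a bore (grasp it by the outside), 0.165 kg. Origin at the centre of its underside, z along its axis
- bush_1: one of three identical plain steel bushings standing on the rubber mat (they and the nut may be swapped about): a round sleeve, outer diameter 34 mm, 30 mm high, with a bore (grasp it by the outside), 0.165 kg. Origin at the centre of its underside, z along its axis
- bush_2: one of three identical plain steel bushings standing on the rubber mat (they and the nut may be swapped about): a round sleeve, outer diameter 34 mm, 30 mm high, with a bore (grasp it by the outside), 0.165 kg. Origin at the centre of its underside, z along its axis
- tray: open dark steel tray fixed to the bench, 100 (x) x 130 (y) mm outside, walls 3 mm thick and 22 mm high, floor 3 mm thick; origin at the centre of its underside. Tray and mat lie side by side left of the case, along the front of the bench; they may change places. A solid crate, 150 mm high, stands right behind both and left of the case, its front wall at about 0.55 m from the robot's axis
- mat: black rubber mat, 110 (x) x 280 (y) x 3 mm, fixed to the bench; the bushings and the nut stand on it in a row along y, about 68 mm apart. Origin at the centre of its underside
- case: grey steel spares case fixed to the bench, 146 (x) x 120 (y) x 85 mm high, walls and floor 5 mm, open at the top but for the cover flap. Origin at the centre of its underside; its x axis points away from the handle side. Inside, on the middle line x = 0, two ribs along y (22 mm high from the bench, 17 mm apart) form the slot in which the jaw plate stands
- flap_handle (a point): middle of the flap's handle: a round bar 10 mm thick, along the case's y axis, 80 mm long between its end posts, 39 mm out in front of the flap's front edge (a finger fits behind it), in the plane of the flap, overhanging the case front. It moves on a circle of 188 mm radius about the hinge
- flap_hinge (a point): middle of the flap's hinge line, at the top of the case's far wall (73.5 mm from the case centre along case x, 85.5 mm above the bench); the hinge line runs along the case's y axis
- flap (a joint): angle of the cover flap in rad: 0 shut on the case, 1.57 upright, 1.9 its stop, leaning back; it starts shut or slightly ajar (to 0.08). Stiff hinge: the flap stays where it is left; about 2 N at the handle moves it. The handle rises and swings away from the robot as it opens. Flap 4 mm thick, 122 mm wide
- jaw_plate: spare jaw plate, a steel plate with two holes, hidden in the case under the flap: 12 mm thick (own x), 80 wide (own y), 70 high (own z), about 0.25 kg. It stands loose on edge in the slot, axes along the case's; origin at the centre of its lower edge, 5 mm above the bench; upper edge 75 mm above the bench, 10 mm below the case rim; 62 mm free to the case walls each side above the ribs
- nut: hexagon nut, 19x22x10 mm, in the row with the bushings on the mat; origin at the centre of its underside. Leave it alone
- gear: flat gear ring, outer diameter 72, 18 mm thick, lying near the right front corner of the bench; origin at the centre of its underside. Leave it alone
- chuck_key: steel chuck key with cross bar, 97x72x17 mm, lying at the left end of the work; origin at the centre of its underside. Leave it alone

How it is judged:
On the way, in this order (a step that is already met when the one before it is completed fails the run):
1. exactly two bushings stand released in the tray, the other is still on the mat ((((x of bush_0 in the frame of tray between -0.05 and 0.05 m and y of bush_0 in the frame of tray between -0.065 and 0.065 m and z of bush_0 in the frame of tray below 0.03 m) and (x of bush_1 in the frame of tray between -0.05 and 0.05 m and y of bush_1 in the frame of tray between -0.065 and 0.065 m and z of bush_1 in the frame of tray below 0.03 m) and (x of bush_2 in the frame of mat between -0.065 and 0.065 m and y of bush_2 in the frame of mat between -0.15 and 0.15 m)) or ((x of bush_0 in the frame of tray between -0.05 and 0.05 m and y of bush_0 in the frame of tray between -0.065 and 0.065 m and z of bush_0 in the frame of tray below 0.03 m) and (x of bush_1 in the frame of mat between -0.065 and 0.065 m and y of bush_1 in the frame of mat between -0.15 and 0.15 m) and (x of bush_2 in the frame of tray between -0.05 and 0.05 m and y of bush_2 in the frame of tray between -0.065 and 0.065 m and z of bush_2 in the frame of tray below 0.03 m)) or ((x of bush_0 in the frame of mat between -0.065 and 0.065 m and y of bush_0 in the frame of mat between -0.15 and 0.15 m) and (x of bush_1 in the frame of tray between -0.05 and 0.05 m and y of bush_1 in the frame of tray between -0.065 and 0.065 m and z of bush_1 in the frame of tray below 0.03 m) and (x of bush_2 in the frame of tray between -0.05 and 0.05 m and y of bush_2 in the frame of tray between -0.065 and 0.065 m and z of bush_2 in the frame of tray below 0.03 m))) and contact force between each of bush_0, bush_1, bush_2 and the fingers below 0.2 N and linear speed of each of bush_0, bush_1, bush_2 below 0.03 m/s and angle between each of bush_0, bush_1, bush_2's own z axis and vertical below 0.2 rad), for 0.2 s.
2. the cover flap is open (past 1.2 rad) (value of joint flap above 1.2 rad), for 0.2 s.
3. the jaw plate is drawn up out of the case in the gripper (z of jaw_plate in the frame of case above 0.087 m and contact force between jaw_plate and the fingers above 2 N), for 0.2 s.
At the end, for the whole second after the job is handed in: Two bushings stand upright in the tray, the third on the mat, all released, at rest; the flap is open past 1.2 rad; the jaw plate held still by the fingers (over 2 N), touching neither case nor tray, lower edge 100-350 mm above the bench, within 50 mm over tray centre, tilt under 0.25 (all of step 1 and value of joint flap above 1.2 rad and contact force between jaw_plate and the fingers above 2 N and height (world z) of jaw_plate between 0.1 and 0.35 m and contact force between jaw_plate and case below 0.3 N and contact force between jaw_plate and tray below 0.3 N and angle between jaw_plate's own z axis and vertical below 0.25 rad and horizontal distance between jaw_plate and tray below 0.05 m and linear speed of jaw_plate below 0.03 m/s and height (world z) of each of bush_0, bush_1, bush_2 below 0.03 m); the arm keeps its last pose, push and grip.
It fails at once if the nut is moved by more than 30 mm (distance of nut from where it was at the start of the episode above 0.03 m).
It fails at once if the gear is moved by more than 30 mm (distance of gear from where it was at the start of the episode above 0.03 m).
It fails at once if the chuck key is moved by more than 30 mm (distance of chuck_key from where it was at the start of the episode above 0.03 m).
It also fails if it takes over 69 s, if anything falls off the work surface, if the arm or the gripper's body presses on something with over 40 N, if the wrist force passes 120 N, or if a joint passes its speed limit or range.

### The arm

A 6-joint arm with a two-finger parallel gripper is mounted at the origin on a cart in front of the work surface, level with it; the furniture and walls round the work are solid. World frame = base frame: x ahead of the robot, y to its left, z up, the work surface at z = 0. Lengths are in m, angles in rad, forces in N, time in s.
With the tool pointing down it reaches from about 0.35 to 0.975 m from the base axis. Payload 4.9 kg.
Tool frame: the origin (TCP) lies at the very end of the fingers, on their centre line; the grasp point (between the pads) lies 19 mm behind it (ctrl.grip_point_offset is the distance from the TCP to the grasp point, in m); z points along the fingers, y is the line along which they close (so a half turn about z gives the same grasp; the last joint's range is limited). The gripper opens to 85 mm and grips with 20 to 120 N. Pads are 22 mm wide; open, the fingers measure 114 mm over their backs; the gripper's body (76 mm by 85 mm) begins 54 mm behind the grasp point. The pads swing forward as they close: fully open they stand 13 mm farther back than shut.
Start: joints at [-1.364, 0.053, 1.613, -0, 1.476, -0.119], TCP at [0.2, -0.592, 0.192] pointing down, gripper open.
Joint ranges: [-3.01, 3.01], [-1.01, 2.22], [0.06, 2.58], [-1.02, 4.17], [0.09, 2.62], [-3.14, 3.14]. Speed limits (rad/s): [2.57, 2.57, 3.14, 3.14, 3.14, 3.14].

### API

Orientations are given as a rotation vector (axis times angle).
In Python, from station import ctrl gives the robot as it stands.
- The arm moves only by the tool send_rows, never from a script. Its argument "rows" is a list of rows, each a list of 3 entries, a list of its own where there are three numbers: the finger opening in cm, from 0 to 8.54, then the shift along the tool's x, y, z in cm, then the turn about the tool's z in degrees. A call has 1 to 10 rows; each row shifts and turns the commanded pose from where the row before left it, along the tool's axes as they then stand; what a row does not reach is not made up. A row lasts 1/8 s, in which the tool goes at most 62.5 mm and 10.7 degrees, less where a joint would pass 70% of its speed; a pose out of reach is approached as far as the arm can. A call with a gripper value outside its range is refused whole. The fingers move at their own pace and stop on an object; "newtons" is the grip in N (left out, the last holds). Time passes only in rows, so rows that do not move let the fingers close. It gives the time, the measured TCP pose, the force, the opening and the grip force at its end, in the units of the state.
- ctrl.get_obs(): the state, without advancing time (a new reading comes with each control period).
- ctrl.get_image(name): name is "scene" or "top"; returns a dict with "frame" (420x560x3 uint8, red, green, blue), "range_z" (420x560 float32, m along the optical axis (not along the pixel's ray), 0 where there is no reading), "fx", "fy", "cx", "cy" (pixels), "k1" (the pictures are not rectified: a ray, as slopes to the right and down, at radius r is drawn at 1 + k1 r^2 times it, then the intrinsics apply), "cam_to_world" (4x4, takes a point from camera to world coordinates). Camera axes: x right, y down, z forward; pixel columns grow to the right and rows downward; lengths in m; the calibration is good to about 2 mm. A picture is of the moment at which its call begins.
- ctrl.finish_job(): hands the job in; it is judged then, once.
The state is a dict: "t": time; "q": joint angles; "dq": joint speeds; "effort": joint torques, N m; "tool_pos": TCP position; "tool_rot": TCP orientation; "contact_force": force on the tool from outside, world axes, zero at the start; "wrist_torque": the same for the moment, N m; "opening": finger opening in m; "grip_force": force on a finger pad.
Only numpy, scipy, OpenCV 4.12 (cv2) and the standard library are available. Lean on these libraries where they do the work, as an engineer would, in place of code of your own. Each camera call takes 0.05 s, during which the arm holds its last target. There are 200 camera calls.

## Working session

There is one attempt and no reset: what is moved stays moved. The work goes in short steps, Python scripts to look and compute and a tool call to move; the robot and the scene stay as the last step left them, time stands still between calls to the robot, and variables do not carry over. Pictures are saved under pics/ and viewed, at most 10 in all, crops included, and the job is handed in when it is done.

Besides the shell and the picture viewer there is one more tool, called after "Call:" by a JSON object that holds its "method" and its "body", one argument or row to a line. send_rows: Moves the arm, as the interface text tells. Its arguments: {"type":"object","properties":{"rows":{"type":"array","items":{"type":"array"}},"newtons":{"type":"number"}},"required":["rows"]}

```bash
mkdir -p pics; cat > h.py <<'E'
import numpy as np, cv2
from station import ctrl
from scipy.spatial.transform import Rotation as R
def points(im):
    "world point per pixel from range_z"
    h,w=im["range_z"].shape
    v,u=np.mgrid[0:h,0:w].astype(np.float64)
    K=np.array([[im["fx"],0,im["cx"]],[0,im["fy"],im["cy"]],[0,0,1]])
    s=cv2.undistortPoints(np.stack([u.ravel(),v.ravel()],1)[:,None],K,np.array([im["k1"],0,0,0.]))[:,0]
    z=im["range_z"].ravel()
    P=np.c_[s[:,0]*z,s[:,1]*z,z]; T=np.array(im["cam_to_world"])
    W=P@T[:3,:3].T+T[:3,3]; W[z==0]=np.nan
    return W.reshape(h,w,3)
def save(im,n): cv2.imwrite(f"pics/{n}.png",im["frame"][:,:,::-1])
E
python3 - <<'E'
from h import *
for n in("scene","top"):
    im=ctrl.get_image(n); save(im,n+"0"); print(n,im["fx"],im["k1"],np.round(im["cam_to_world"],3).tolist())
    np.save(n+"0.npy",points(im))
o=ctrl.get_obs(); print(o["tool_pos"],o["tool_rot"],R.from_rotvec(o["tool_rot"]).as_matrix().round(3).tolist(),o["t"])
E
```

```text
scene 514.3879108393642 -0.12411562853071205 [[-0.837, -0.371, 0.401, 0.024], [-0.547, 0.548, -0.633, 0.87], [0.015, -0.75, -0.662, 0.935], [0.0, 0.0, 0.0, 1.0]]
top 508.3619075367251 -0.09819470487440812 [[0.007, -0.995, 0.095, 0.389], [-1.0, -0.008, -0.003, 0.051], [0.004, -0.095, -0.995, 1.763], [0.0, 0.0, 0.0, 1.0]]
[ 0.19991406 -0.59147363  0.19033575] [-3.09806672e+00 -5.09224875e-01  1.50528983e-04] [[0.947, 0.32, -0.0], [0.32, -0.947, 0.002], [0.0, -0.002, -1.0]] 0.1
```

View pics/top0.png

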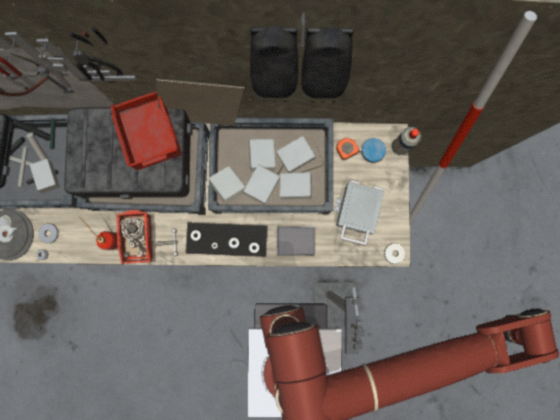

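View pics/scene0.png

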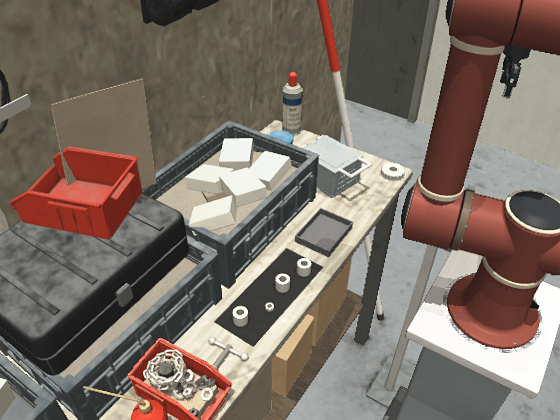

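The top view shows the mat around (228,239) with bushings at (196,236), (234,243), (254,248) and the nut at (214,246). The tray is at (296,240), the case at (360,205) with its handle at (353,240), and the gear at (395,254). The scene view agrees.

```bash
python3 - <<'E'
from h import *
W=np.load("top0.npy"); f=cv2.imread("pics/top0.png"); g=cv2.cvtColor(f,cv2.COLOR_BGR2GRAY)
S=np.load("scene0.npy"); fs=cv2.imread("pics/scene0.png"); gs=cv2.cvtColor(fs,cv2.COLOR_BGR2GRAY)
def comps(g,W,m,roi,tag,amin):
    M=np.zeros_like(g); x0,y0,x1,y1=roi; M[y0:y1,x0:x1]=m[y0:y1,x0:x1]
    n,l,st,c=cv2.connectedComponentsWithStats(M)
    for i in range(1,n):
        if st[i,4]>=amin:
            P=W[l==i]; P=P[~np.isnan(P[:,0])]
            hull=cv2.minAreaRect(P[:,:2].astype(np.float32)) if len(P)>4 else None
            print(tag,c[i].round(1),st[i,4],"med",np.median(P,0).round(4),"bb",P.min(0).round(3),P.max(0).round(3),"rect",np.round(hull[0],4),np.round(hull[1],4),round(hull[2],1))
comps(g,W,(g>90).astype(np.uint8),(188,226,266,255),"white",8)
k=(np.nan_to_num(W[:,:,2])>-.02)
comps(g,W,((g<60)&k).astype(np.uint8),(183,216,272,262),"mat",300)
comps(g,W,((g<125)&k).astype(np.uint8),(272,220,322,262),"tray",300)
z=np.nan_to_num(W[:,:,2])
comps(g,W,((z>.06)&(z<.12)).astype(np.uint8),(334,170,390,248),"caseTop",20)
# bushings in scene by height
zs=np.nan_to_num(S[:,:,2])
comps(gs,S,((zs>.026)&(zs<.045)).astype(np.uint8),(215,245,330,335),"sb",20)
comps(gs,S,((zs>.075)&(zs<.12)).astype(np.uint8),(300,125,375,200),"sc",20)
comps(gs,S,((zs>.012)&(zs<.03)).astype(np.uint8),(290,205,360,262),"st",20)
M=cv2.resize(f[160:270,180:410],None,fx=3.4,fy=3.4,interpolation=cv2.INTER_CUBIC); cv2.imwrite("pics/c1.png",M)
E
```

```text
white [195.3 235. ] 95 med [0.4669 0.3425 0.0302] bb [ 0.451  0.324 -0.005] [0.486 0.366 0.045] rect [0.468  0.3449] [0.035  0.0415] 2.6
white [233.5 242.5] 107 med [0.4438 0.2116 0.0258] bb [ 0.424  0.193 -0.004] [0.462 0.232 0.042] rect [0.4433 0.2126] [0.0389 0.0384] 29.8
white [214.2 245.1] 42 med [0.4337 0.2796 0.0081] bb [ 0.423  0.269 -0.005] [0.445 0.291 0.019] rect [0.4338 0.2799] [0.021  0.0225] 4.0
white [253.7 247.2] 102 med [0.4276 0.1413 0.0269] bb [ 0.408  0.123 -0.005] [0.446 0.162 0.04 ] rect [0.4274 0.1424] [0.0395 0.0371] 46.4
white [202.4 253.7] 49 med [0.4028 0.3291 0.0014] bb [ 0.402  0.249 -0.012] [0.406 0.371 0.011] rect [0.4043 0.31  ] [0.0035 0.1224] 0.5
mat [226.4 238.5] 1776 med [0.4594 0.2423 0.0028] bb [ 0.401  0.104 -0.011] [0.507 0.375 0.017] rect [0.4542 0.2395] [0.2703 0.1   ] 88.4
tray [292.  243.6] 505 med [0.4324 0.0208 0.0036] bb [ 0.401 -0.065 -0.011] [0.501 0.063 0.034] rect [ 0.4515 -0.0012] [0.0997 0.127 ] 0.3
caseTop [360.1 208.8] 1792 med [ 0.557  -0.2125  0.0922] bb [ 0.438 -0.288  0.06 ] [ 0.651 -0.142  0.107] rect [ 0.5441 -0.2111] [0.12
[... 397 characters left out ...]
03   0.0368] 33.7
sb [217.7 291.8] 42 med [0.5391 0.3287 0.0352] bb [0.537 0.315 0.027] [0.541 0.34  0.045] rect [0.539  0.3278] [0.0042 0.0247] 0.9
sb [239.8 312.6] 143 med [0.4669 0.3431 0.0314] bb [0.448 0.326 0.026] [0.482 0.361 0.036] rect [0.4665 0.3428] [0.0327 0.0345] 20.0
sc [331.9 158.8] 1705 med [ 0.5441 -0.2002  0.0924] bb [ 0.438 -0.288  0.075] [ 0.649 -0.022  0.12 ] rect [ 0.5657 -0.1771] [0.2278 0.2153] 55.1
st [295.5 211. ] 82 med [ 0.5503 -0.0145  0.0175] bb [ 0.543 -0.056  0.012] [0.554 0.017 0.03 ] rect [ 0.5494 -0.0193] [0.0104 0.0728] 3.1
st [323.9 229.9] 401 med [0.4498 0.0072 0.0185] bb [ 0.4   -0.067  0.012] [0.502 0.069 0.027] rect [0.451  0.0012] [0.1024 0.1366] 0.2
```

View pics/c1.png

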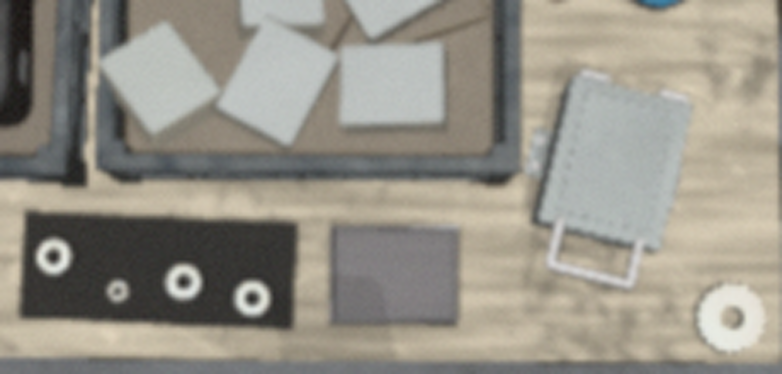

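Call:
{"method": "send_rows", "body": {
  "rows": [
    [6, [0, 0, 0], -10.2],
    [6, [0, 0, 0], -10.2],
    [6, [0, 0, 0], -10.2],
    [6, [0, 0, 0], -10.2],
    [6, [0, 0, 0], -10.2],
    [6, [0, 0, 0], -10.2],
    [6, [0, 0, 0], -10.1],
    [6, [4, 4, 0], 0],
    [6, [4, 4, 0], 0],
    [6, [4, 4, 0], 0]
  ]
}}

```text
t: 1.35
tool_pos: [0.3208, -0.4707, 0.1909]
tool_rot: [-2.222, -2.219, -0.001]
contact_force: [0.7, -0.9, 0.5]
opening: 0.0604
grip_force: 0.0
```

Call:
{"method": "send_rows", "body": {
  "rows": [
    [6, [5, 2, 0], 0],
    [6, [5, 2, 0], 0],
    [6, [5, 2, 0], 0],
    [6, [5, 2, 0], 0],
    [6, [6, 1, 0], 0],
    [6, [6, 1, 0], 0],
    [6, [6, 0, 0], 0],
    [6, [6, 0, 0], 0],
    [6, [6, 0, 0], 0],
    [6, [6, 0, 0], 0]
  ]
}}

```text
t: 2.6
tool_pos: [0.4199, 0.0897, 0.1913]
tool_rot: [2.222, 2.22, 0.0]
contact_force: [0.9, 0.1, -0.5]
opening: 0.06
grip_force: 0.0
```

Call:
{"method": "send_rows", "body": {
  "rows": [
    [6, [5.3, 0.7, 0], 0],
    [6, [0, 0, 5], 0],
    [6, [0, 0, 5], 0],
    [6, [0, 0, 5], 0],
    [6, [0, 0, 2], 0],
    [6, [0, 0, 1.2], 0],
    [6, [0, 0, 0], 0]
  ]
}}

```text
t: 3.48
tool_pos: [0.427, 0.1407, 0.009]
tool_rot: [-2.222, -2.22, 0.002]
contact_force: [0.3, -0.2, 0.5]
opening: 0.06
grip_force: 0.0
```

Call:
{"method": "send_rows", "body": {
  "newtons": 40,
  "rows": [
    [2.5, [0, 0, 0], 0],
    [2.5, [0, 0, 0], 0],
    [2.5, [0, 0, 0], 0],
    [2.5, [0, 0, 0], 0],
    [2.5, [0, 0, 0], 0],
    [2.5, [0, 0, 0], 0]
  ]
}}

```text
t: 4.22
tool_pos: [0.4274, 0.1408, 0.0095]
tool_rot: [-2.222, -2.221, 0.0]
contact_force: [-0.7, 0.6, -0.9]
opening: 0.0251
grip_force: 0.0
```

```bash
python3 - <<'E'
from h import *
im=ctrl.get_image("scene"); f=im["frame"][:,:,::-1]
cv2.imwrite("pics/s1.png",cv2.resize(f[180:350,190:400],None,fx=3.5,fy=3.5,interpolation=cv2.INTER_CUBIC))
E
```

```text
(no output)
```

View pics/s1.png

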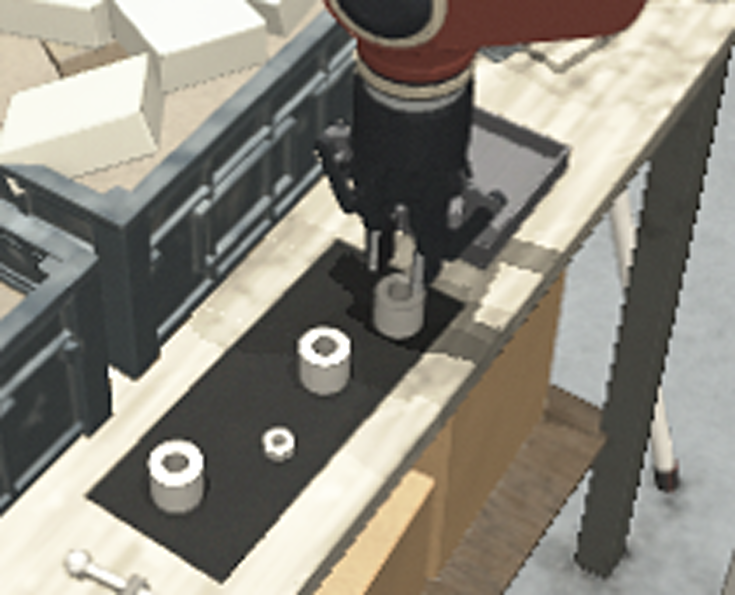

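The view shows the bushing upright at about (400,305) in the crop, just on the near (+y) side of the closed fingers: it was squeezed out. I will measure where it is and where the fingers are.

```bash
python3 - <<'E'
from h import *
for n,roi in(("scene",(288,225,330,285)),("top",(240,225,272,262))):
    im=ctrl.get_image(n); W=points(im); x0,y0,x1,y1=roi; P=W[y0:y1,x0:x1].reshape(-1,3)
    g=cv2.cvtColor(im["frame"],cv2.COLOR_RGB2GRAY)[y0:y1,x0:x1].ravel()
    for a,b in((.025,.037),(.04,.06),(.06,.09)):
        m=(P[:,2]>a)&(P[:,2]<b)&(P[:,0]<.5)
        if m.sum()<4: continue
        Q=P[m]; print(n,a,m.sum(),np.percentile(Q,[5,50,95],axis=0).round(3).tolist())
    m=(P[:,2]>.02)&(P[:,2]<.037)&(P[:,0]<.5)&(g>90)
    if m.sum()>4: print(n,"bright",m.sum(),np.percentile(P[m],[0,50,100],axis=0).round(3).tolist())
E
```

```text
scene 0.025 143 [[0.412, 0.131, 0.026], [0.427, 0.149, 0.031], [0.44, 0.209, 0.035]]
scene 0.04 30 [[0.404, 0.132, 0.049], [0.438, 0.148, 0.055], [0.445, 0.153, 0.059]]
scene 0.06 152 [[0.4, 0.134, 0.061], [0.438, 0.148, 0.074], [0.45, 0.153, 0.088]]
scene bright 166 [[0.402, 0.063, 0.02], [0.427, 0.15, 0.031], [0.475, 0.215, 0.036]]
```

```bash
python3 - <<'E'
from h import *
im=ctrl.get_image("scene"); f=im["frame"][:,:,::-1]; W=points(im)
cv2.imwrite("pics/s2.png",cv2.resize(f[225:285,285:330],None,fx=10,fy=10,interpolation=cv2.INTER_NEAREST))
for v in range(244,280,3): print(v,[tuple((W[v,u]*1000).astype(int)) if W[v,u,0]==W[v,u,0] else 0 for u in range(294,316,3)])
E
```

```text
244 [(np.int64(448), np.int64(155), np.int64(94)), (np.int64(442), np.int64(151), np.int64(94)), (np.int64(442), np.int64(139), np.int64(83)), (np.int64(439), np.int64(129), np.int64(77)), (np.int64(465), np.int64(67), np.int64(10)), (np.int64(407), np.int64(158), np.int64(119)), (np.int64(403), np.int64(153), np.int64(117)), (np.int64(404), np.int64(135), np.int64(101))]
247 [(np.int64(491), np.int64(82), np.int64(-1)), (np.int64(441), np.int64(152), np.int64(86)), (np.int64(438), np.int64(144), np.int64(80)), (np.int64(471), np.int64(71), np.int64(0)), (np.int64(464), np.int64(68), np.int64(1)), (np.int64(410), np.int64(153), np.int64(104)), (np.int64(403), np.int64(151), np.int64(107)), (np.int64(399), np.int64(144), np.int64(103))]
250 [(np.int64(451), np.int64(148), np.int64(66)), (np.int64(440), np.int64(153), np.int64(77)), (np.int64(438), np.int64(142), np.int64(68)), (np.int64(467), np.int64(78), np.int64(-2)), (np.int64(460), np.int64(75), np.int64(-1)), (np.int64(409), np.int64(153), np.int64(94)), (np.int64(402), np.int64(151), np.int64(97)), (np.int64(397), np.int64(147)
[... 2631 characters left out ...]
163), np.int64(2)), (np.int64(434), np.int64(159), np.int64(2)), (np.int64(425), np.int64(159), np.int64(8)), (np.int64(418), np.int64(158), np.int64(12)), (np.int64(414), np.int64(150), np.int64(6)), (np.int64(409), np.int64(144), np.int64(4)), (np.int64(404), np.int64(139), np.int64(3)), (np.int64(398), np.int64(134), np.int64(2))]
277 [(np.int64(435), np.int64(170), np.int64(2)), (np.int64(430), np.int64(165), np.int64(0)), (np.int64(424), np.int64(161), np.int64(0)), (np.int64(418), np.int64(157), np.int64(0)), (np.int64(412), np.int64(152), np.int64(0)), (np.int64(405), np.int64(150), np.int64(1)), (np.int64(399), np.int64(148), np.int64(4)), (np.int64(394), np.int64(141), np.int64(0))]
```

View pics/s2.png

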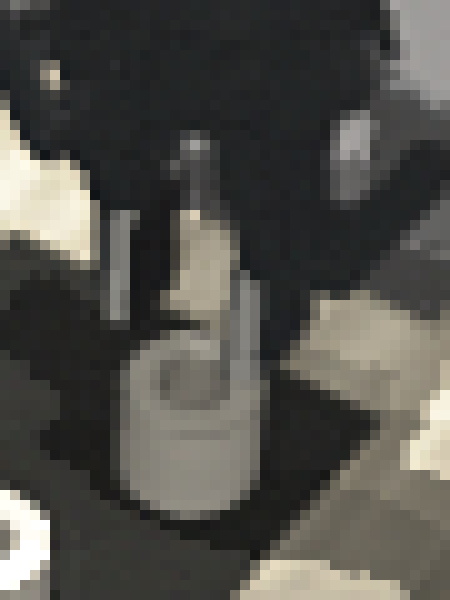

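Both the picture and the depth readings show the finger tips ending about 12 to 15 mm above the bushing's top. The tips are at z≈0.045, while the reported TCP z is 0.009, and the bushing has not moved. I'll open the fingers and go down carefully while watching the force.

Call:
{"method": "send_rows", "body": {
  "rows": [
    [6, [0, 0, 0], 0],
    [6, [0, 0, 0], 0],
    [6, [0, 0, 0], 0],
    [6, [0, 0, 0], 0],
    [6, [0.3, 0, 0.5], 0],
    [6, [0, 0, 0.5], 0],
    [6, [0, 0, 0], 0]
  ]
}}

```text
t: 5.3
tool_pos: [0.4267, 0.1437, -0.0013]
tool_rot: [-2.221, -2.22, 0.002]
contact_force: [0.2, 1.3, -0.0]
opening: 0.0596
grip_force: 0.0
```

```bash
python3 - <<'E'
from h import *
print(ctrl.grip_point_offset, [a for a in dir(ctrl) if a[0]!='_'])
o=ctrl.get_obs(); print(o["tool_pos"],o["q"],o["contact_force"])
for n,roi in (("scene",(280,225,330,290)),):
    im=ctrl.get_image(n); W=points(im); x0,y0,x1,y1=roi; P=W[y0:y1,x0:x1]
    for u in range(0,50,2):
        c=P[:,u]; m=(c[:,2]>.036)&(c[:,2]<.12)&(c[:,1]>.125)&(c[:,1]<.165)
        if m.any(): v=np.where(m)[0][-1]; print(u+x0,v+y0,c[v].round(3))
E
```

```text
0.0187 ['MotionError', 'finish_job', 'get_image', 'get_obs', 'grip_point_offset']
[ 0.42671237  0.14371232 -0.00133843] [ 1.59319824e-01 -1.65489642e-01  2.16507323e+00 -1.45934613e-05
  1.14371992e+00  1.59740685e-01] [ 0.20289685  1.2692861  -0.04245598]
280 238 [0.488 0.153 0.09 ]
282 240 [0.481 0.156 0.09 ]
284 239 [0.477 0.154 0.093]
286 241 [0.473 0.152 0.087]
288 252 [0.467 0.151 0.053]
290 256 [0.458 0.155 0.048]
292 256 [0.457 0.148 0.042]
294 253 [0.454 0.144 0.051]
296 249 [0.455 0.133 0.055]
298 240 [0.439 0.155 0.112]
300 241 [0.434 0.154 0.111]
302 241 [0.429 0.153 0.112]
304 242 [0.423 0.155 0.115]
306 243 [0.419 0.153 0.112]
308 245 [0.408 0.163 0.12 ]
310 249 [0.404 0.16  0.107]
312 250 [0.398 0.16  0.107]
314 268 [0.394 0.153 0.043]
316 268 [0.389 0.15  0.044]
318 267 [0.384 0.152 0.052]
320 265 [0.383 0.145 0.053]
322 262 [0.383 0.135 0.054]
324 260 [0.367 0.158 0.091]
326 259 [0.364 0.156 0.095]
328 256 [0.365 0.145 0.095]
```

Call:
{"method": "send_rows", "body": {
  "rows": [
    [6, [0, 0, 0.5], 0],
    [6, [0, 0, 0.5], 0],
    [6, [0, 0, 0.5], 0],
    [6, [0, 0, 0.5], 0],
    [6, [0, 0, 0.4], 0],
    [6, [0, 0, 0.2], 0],
    [6, [0, 0, 0], 0]
  ]
}}

```text
t: 6.22
tool_pos: [0.4273, 0.1437, -0.0267]
tool_rot: [-2.222, -2.221, 0.0]
contact_force: [0.0, -0.4, -0.5]
opening: 0.0601
grip_force: 0.0
```

Call:
{"method": "send_rows", "body": {
  "newtons": 40,
  "rows": [
    [2.5, [0, 0, 0], 0],
    [2.5, [0, 0, 0], 0],
    [2.5, [0, 0, 0], 0],
    [2.5, [0, 0, 0], 0],
    [2.5, [0, 0, 0], 0],
    [2.5, [0, 0, 0], 0]
  ]
}}

```text
t: 6.98
tool_pos: [0.428, 0.1439, -0.026]
tool_rot: [2.222, 2.22, 0.001]
contact_force: [1.3, -0.6, 4.6]
opening: 0.0321
grip_force: 40.3
```

Call:
{"method": "send_rows", "body": {
  "rows": [
    [2.5, [0, 0, -1], 0],
    [2.5, [0, 0, -4], 0],
    [2.5, [-4, 0, 0], 0],
    [2.5, [-4, 1.3, 0], 0],
    [2.5, [-3.1, 1, 0], 0],
    [2.5, [0, 0, 0], 0]
  ]
}}

```text
t: 7.72
tool_pos: [0.4501, 0.0313, 0.0233]
tool_rot: [-2.225, -2.217, 0.001]
contact_force: [-0.6, -0.8, -1.2]
opening: 0.0324
grip_force: 40.2
```

```bash
python3 - <<'E'
from h import *
im=ctrl.get_image("scene"); f=im["frame"][:,:,::-1]
cv2.imwrite("pics/s3.png",cv2.resize(f[170:290,260:410],None,fx=5,fy=5,interpolation=cv2.INTER_CUBIC))
E
```

```text
(no output)
```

View pics/s3.png

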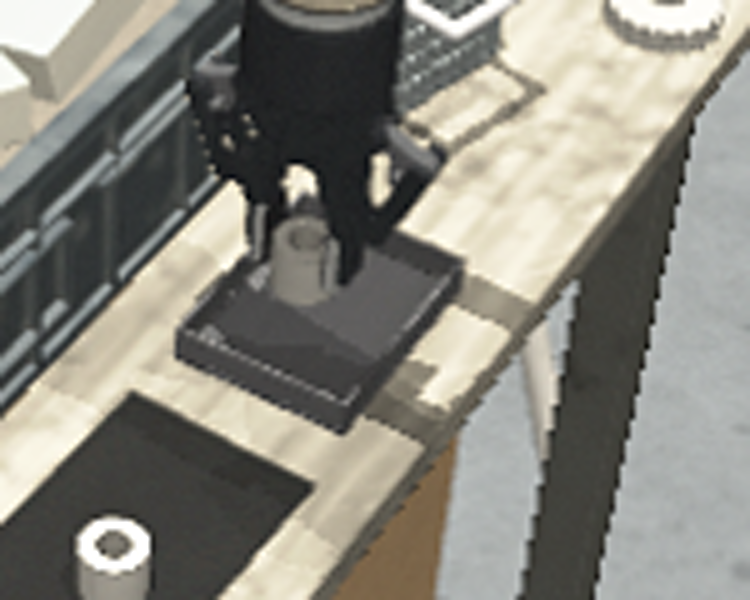

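The bushing is held at about (302,260) in the crop, above the tray's +y half. I'll lower it, release, and fetch the second one.

Call:
{"method": "send_rows", "body": {
  "rows": [
    [2.5, [0, 0, 2.5], 0],
    [2.5, [0, 0, 1.6], 0],
    [2.5, [0, 0, 0.8], 0],
    [2.5, [0, 0, 0], 0],
    [4.4, [0, 0, 0], 0],
    [4.4, [0, 0, 0], 0],
    [4.4, [0, 0, 0], 0],
    [4.4, [0, 0, -2], 0],
    [4.4, [0, 0, -4], 0]
  ]
}}

```text
t: 8.9
tool_pos: [0.4484, 0.0329, 0.0334]
tool_rot: [-2.22, -2.218, 0.005]
contact_force: [0.6, 0.3, 0.2]
opening: 0.0438
grip_force: 0.0
```

Call:
{"method": "send_rows", "body": {
  "rows": [
    [6, [6, 0, 0], 0],
    [6, [6, 0, 0], 0],
    [6, [6, -0.8, 0], 0],
    [6, [0, 0, 0], 0]
  ]
}}

```text
t: 9.4
tool_pos: [0.4418, 0.2161, 0.0348]
tool_rot: [-2.215, -2.227, -0.001]
contact_force: [0.9, -1.1, -0.2]
opening: 0.06
grip_force: 0.0
```

```bash
python3 - <<'E'
from h import *
im=ctrl.get_image("scene"); W=points(im); f=cv2.cvtColor(im["frame"],cv2.COLOR_RGB2GRAY)
z=np.nan_to_num(W[:,:,2]); m=((z>.025)&(z<.037)&(W[:,:,0]<.51)&(W[:,:,1]<.4)&(W[:,:,1]>-.07)).astype(np.uint8)
n,l,st,c=cv2.connectedComponentsWithStats(m)
for i in range(1,n):
    if st[i,4]>30:
        P=W[l==i]; print(c[i].round(1),st[i,4],P.min(0).round(3),P.max(0).round(3))
print(ctrl.get_obs()["tool_pos"])
E
```

```text
[319.1 233.3] 108 [0.431 0.016 0.025] [0.464 0.053 0.036]
[282.5 279.5] 134 [0.424 0.196 0.025] [0.459 0.231 0.036]
[477.2 313.9] 172 [-0.018  0.003  0.025] [0.072 0.078 0.037]
[239.8 312.7] 150 [0.45  0.326 0.025] [0.483 0.36  0.036]
[0.44203624 0.21429452 0.03457121]
```

Call:
{"method": "send_rows", "body": {
  "rows": [
    [6, [0, 0, 3], 0],
    [6, [0, 0, 2], 0],
    [6, [0, 0, 1], 0],
    [6, [0, 0, 0], 0],
    [2.5, [0, 0, 0], 0],
    [2.5, [0, 0, 0], 0],
    [2.5, [0, 0, 0], 0],
    [2.5, [0, 0, 0], 0],
    [2.5, [0, 0, 0], 0],
    [2.5, [0, 0, 0], 0]
  ]
}}

```text
t: 10.7
tool_pos: [0.4438, 0.213, -0.0242]
tool_rot: [2.221, 2.22, 0.003]
contact_force: [0.2, -0.5, 5.0]
opening: 0.0323
grip_force: 40.5
```

Call:
{"method": "send_rows", "body": {
  "rows": [
    [2.5, [0, 0, -2], 0],
    [2.5, [0, 0, -5], 0],
    [2.5, [-5, 0.7, 0], 0],
    [2.5, [-5, 0, 0], 0],
    [2.5, [-5, 0, 0], 0],
    [2.5, [-5, 0, 0], 0],
    [2.5, [-4.7, 0, 0], 0],
    [2.5, [0, 0, 0], 0]
  ]
}}

```text
t: 11.7
tool_pos: [0.4487, -0.0363, 0.0439]
tool_rot: [-2.227, -2.215, 0.001]
contact_force: [-0.1, 0.3, -1.1]
opening: 0.0323
grip_force: 40.3
```

Call:
{"method": "send_rows", "body": {
  "rows": [
    [2.5, [0, 0, 3], 0],
    [2.5, [0, 0, 3], 0],
    [2.5, [0, 0, 0.9], 0],
    [2.5, [0, 0, 0], 0],
    [4.4, [0, 0, 0], 0],
    [4.4, [0, 0, 0], 0],
    [4.4, [0, 0, 0], 0],
    [4.4, [0, 0, -3], 0],
    [4.4, [0, 0, -6], 0],
    [4.4, [0, 0, -4], 0]
  ]
}}

```text
t: 12.95
tool_pos: [0.4502, -0.0345, 0.1083]
tool_rot: [2.22, 2.219, 0.003]
contact_force: [0.8, -0.7, -0.1]
opening: 0.0441
grip_force: 0.0
```

Call:
{"method": "send_rows", "body": {
  "rows": [
    [2, [0, 0, -6], 0],
    [2, [0, -3, -6], 0],
    [2, [0, -3, 0], 0],
    [1, [0, -3, 0], 0]
  ]
}}

```text
t: 13.45
tool_pos: [0.361, -0.0343, 0.2226]
tool_rot: [2.221, 2.22, 0.002]
contact_force: [0.0, 0.7, -1.7]
opening: 0.01
grip_force: 0.0
```

```bash
python3 - <<'E'
from h import *
print(ctrl.get_obs()["tool_pos"])
for n in("scene","top"):
    im=ctrl.get_image(n); W=points(im)
    z=np.nan_to_num(W[:,:,2]); m=((z>.025)&(z<.037)&(W[:,:,0]<.51)&(W[:,:,0]>.4)&(W[:,:,1]<.4)&(W[:,:,1]>-.07)).astype(np.uint8)
    k,l,st,c=cv2.connectedComponentsWithStats(m)
    for i in range(1,k):
        if st[i,4]>30:
            P=W[l==i]; print(n,c[i].round(1),st[i,4],P.min(0).round(3),P.max(0).round(3))
    m=((z>.075)&(z<.125)&(W[:,:,0]<.68)&(W[:,:,0]>.4)&(W[:,:,1]<-.11)&(W[:,:,1]>-.32))
    P=W[m]; print(n,"case",len(P))
    np.save(n+"c.npy",P)
    save(im,n+"c")
    # plane fit of flap & rect
    Q=P; 
    for _ in range(4):
        A=np.c_[Q[:,:2],np.ones(len(Q))]; co=np.linalg.lstsq(A,Q[:,2],rcond=None)[0]; r=Q[:,2]-A@co; Q=Q[abs(r)<.012]
    print("plane",co.round(4),r.std())
    print(np.round(cv2.minAreaRect(Q[:,:2].astype(np.float32)),4) if 0 else cv2.minAreaRect(Q[:,:2].astype(np.float32)))
    h=P[P[:,0]<.47]; print("handle pts",len(h),h.mean(0).round(4)); print(np.percentile(h,[2,50,98],axis=0).round(3))
E
```

```text
[ 0.36097679 -0.03426646  0.2226122 ]
scene [332.2 218.6] 102 [ 0.431 -0.051  0.025] [ 0.466 -0.015  0.036]
scene [319.2 233.1] 108 [0.431 0.016 0.025] [0.464 0.051 0.037]
scene [239.9 312.8] 154 [0.449 0.327 0.025] [0.482 0.361 0.036]
scene case 1487
plane [-0.0186 -0.012   0.0994] 0.00311397793655257
((0.5463610291481018, -0.1933707594871521), (0.1590879112482071, 0.2038251906633377), 76.24950408935547)
handle pts 124 [ 0.4531 -0.1899  0.0944]
[[ 0.439 -0.231  0.088]
 [ 0.452 -0.191  0.095]
 [ 0.469 -0.144  0.099]]
top [195.4 234.7] 60 [0.453 0.325 0.026] [0.484 0.356 0.037]
top [286.7 240.5] 51 [0.435 0.015 0.026] [0.466 0.045 0.037]
top [306.4 241.2] 44 [ 0.436 -0.054  0.026] [ 0.463 -0.019  0.036]
top case 1769
plane [-0.026   0.0098  0.1087] 0.003954348711753605
((0.5487985014915466, -0.1946679800748825), (0.15469790995121002, 0.20080702006816864), 75.29439544677734)
handle pts 100 [ 0.4533 -0.1958  0.0961]
[[ 0.438 -0.233  0.09 ]
 [ 0.454 -0.198  0.096]
 [ 0.468 -0.148  0.104]]
```

Both bushings stand in the tray (scene pixels (332,219) and (319,233)), and the third is still on the mat. Next is the handle, at about (0.452, -0.189), with the case's x axis at about -14.3°.

Call:
{"method": "send_rows", "body": {
  "rows": [
    [3.5, [-4, 2.2, 0], 0],
    [3.5, [-4, 2.3, 0], 0],
    [3.5, [-4, 2.3, 0], 0],
    [3.5, [-3.5, 2.3, 0], 0],
    [3.5, [0, 0, 0], 7.2],
    [3.5, [0, 0, 0], 7.1],
    [3.5, [0, 0, 5], 0],
    [3.5, [0, 0, 4], 0],
    [3.5, [0, 0, 0], 0]
  ]
}}

```text
t: 14.68
tool_pos: [0.45, -0.1877, 0.1272]
tool_rot: [-2.475, -1.922, 0.005]
contact_force: [-0.6, -0.1, -0.8]
opening: 0.0349
grip_force: 0.0
```

```bash
python3 - <<'E'
from h import *
o=ctrl.get_obs(); print(o["tool_pos"],R.from_rotvec(o["tool_rot"]).as_matrix()[:,1])
im=ctrl.get_image("scene"); f=im["frame"][:,:,::-1]
cv2.imwrite("pics/s4.png",cv2.resize(f[90:210,290:430],None,fx=5,fy=5,interpolation=cv2.INTER_CUBIC))
E
```

```text
[ 0.45004841 -0.18773945  0.12715953] [ 0.96883154 -0.24758989 -0.00804292]
```

View pics/s4.png

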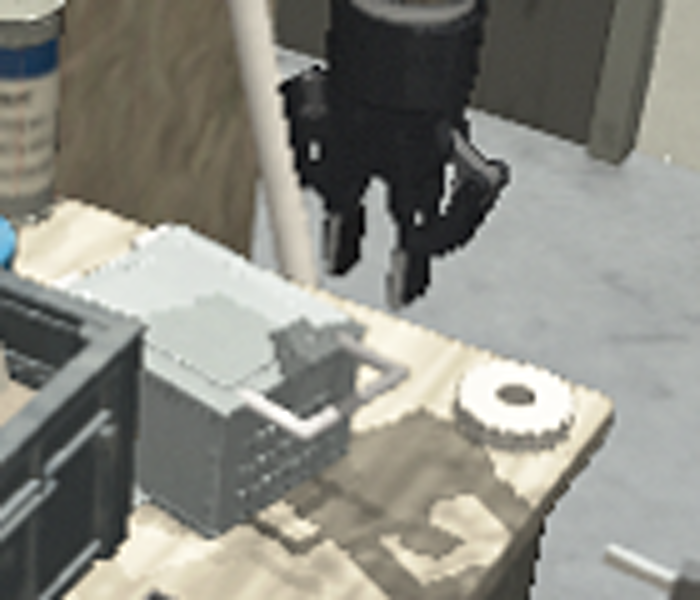

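The open fingers, tips at crop (340,270) and (405,300), hang above the handle bar, which runs (315,425) to (400,370). I'll go down and grip it.

Call:
{"method": "send_rows", "body": {
  "rows": [
    [3.5, [0, 0.2, 3], 0],
    [3.5, [0, 0, 2.5], 0],
    [3.5, [0, 0, 1.5], 0],
    [3.5, [0, 0, 1.1], 0],
    [3.5, [0, 0, 0], 0]
  ]
}}

```text
t: 15.35
tool_pos: [0.4544, -0.1898, 0.0505]
tool_rot: [-2.481, -1.927, 0.0]
contact_force: [0.3, -0.1, -0.5]
opening: 0.0348
grip_force: 0.0
```

Call:
{"method": "send_rows", "body": {
  "newtons": 30,
  "rows": [
    [0.5, [0, 0, 0], 0],
    [0.5, [0, 0, 0], 0],
    [0.5, [0, 0, 0], 0],
    [0.5, [0, 0, 0], 0],
    [0.5, [0, 0, 0], 0]
  ]
}}

```text
t: 15.98
tool_pos: [0.4511, -0.1891, 0.0495]
tool_rot: [-2.476, -1.924, 0.008]
contact_force: [-8.7, 1.0, 1.3]
opening: 0.0078
grip_force: 29.3
```

Call:
{"method": "send_rows", "body": {
  "rows": [
    [0.5, [0, 0.3, -2.8], 0],
    [0.5, [0, 0.7, -2.7], 0],
    [0.5, [0, 1.1, -2.6], 0],
    [0.5, [0, 0, 0], 0]
  ]
}}

```text
t: 16.48
tool_pos: [0.472, -0.1943, 0.1344]
tool_rot: [-2.476, -1.924, 0.008]
contact_force: [-15.3, 4.1, 9.5]
opening: 0.0067
grip_force: 29.6
```

Call:
{"method": "send_rows", "body": {
  "rows": [
    [0.5, [0, -0.3, -0.2], 0],
    [0.5, [0, 0, 0], 0]
  ]
}}

```text
t: 16.73
tool_pos: [0.4718, -0.1943, 0.1342]
tool_rot: [2.481, 1.926, 0.0]
contact_force: [-1.5, 1.1, 0.4]
opening: 0.0064
grip_force: 28.6
```

```bash
python3 - <<'E'
from h import *
im=ctrl.get_image("scene"); f=im["frame"][:,:,::-1]
cv2.imwrite("pics/s5.png",cv2.resize(f[70:190,290:430],None,fx=5,fy=5,interpolation=cv2.INTER_CUBIC))
E
```

```text
(no output)
```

View pics/s5.png

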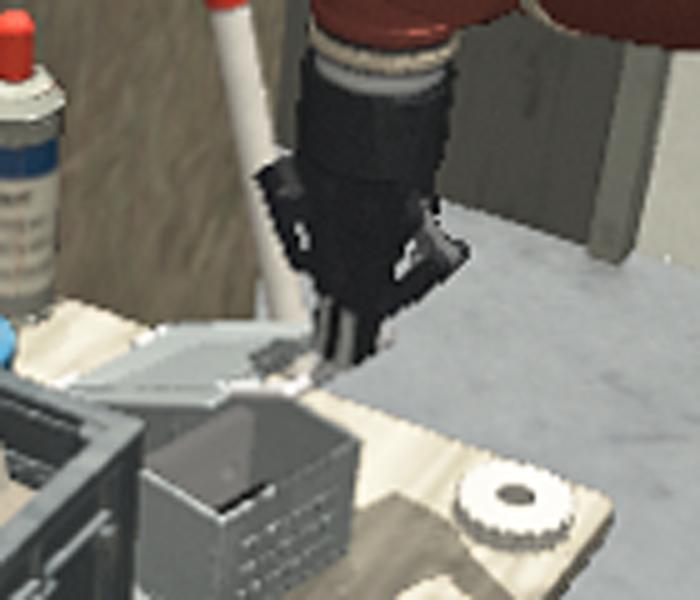

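The flap is partly raised, with the bar right at the finger tips (about (335,370) in the crop). I'll regrip a little deeper before going on.

Call:
{"method": "send_rows", "body": {
  "rows": [
    [2.5, [0, 0, 0], 0],
    [2.5, [0, 0, 0], 0],
    [2.5, [0, 0, 0.8], 0],
    [2.5, [0, 0, 0], 0],
    [0.4, [0, 0, 0], 0],
    [0.4, [0, 0, 0], 0],
    [0.4, [0, 0, 0], 0],
    [0.4, [0, 0, 0], 0]
  ]
}}

```text
t: 17.77
tool_pos: [0.4717, -0.1941, 0.1252]
tool_rot: [-2.481, -1.927, -0.0]
contact_force: [1.1, -0.2, -3.9]
opening: 0.0086
grip_force: 29.7
```

Call:
{"method": "send_rows", "body": {
  "newtons": 40,
  "rows": [
    [0.4, [0, 1.5, -2.4], 0],
    [0.4, [0, 1.8, -2.1], 0],
    [0.4, [0, 2.1, -1.9], 0],
    [0.4, [0, 0, 0], 0]
  ]
}}

```text
t: 18.27
tool_pos: [0.5253, -0.2075, 0.1917]
tool_rot: [2.48, 1.927, 0.003]
contact_force: [-2.8, 4.1, 6.5]
opening: 0.0079
grip_force: 40.9
```

Call:
{"method": "send_rows", "body": {
  "rows": [
    [0.4, [0, 2.4, -1.5], 0],
    [0.4, [0, 2.5, -1.1], 0],
    [0.4, [0, 2.7, -0.7], 0],
    [0.4, [0, 0, 0], 0]
  ]
}}

```text
t: 18.77
tool_pos: [0.599, -0.2261, 0.2248]
tool_rot: [2.479, 1.927, 0.004]
contact_force: [-0.5, 3.7, 8.0]
opening: 0.008
grip_force: 41.4
```

Call:
{"method": "send_rows", "body": {
  "rows": [
    [0.4, [0, 2.7, -0.2], 0],
    [0.4, [0, 2.8, 0.2], 0],
    [0.4, [0, 2.2, 0.4], 0],
    [0.4, [0, 0, 0], 0],
    [3, [0, 0, 0], 0],
    [3, [0, 0, 0], 0],
    [3, [0, 0, 0], 0],
    [3, [0, 0, -5], 0],
    [3, [0, 0, -5], 0]
  ]
}}

```text
t: 19.9
tool_pos: [0.6713, -0.2454, 0.3179]
tool_rot: [-2.48, -1.925, 0.003]
contact_force: [0.7, -0.2, 0.0]
opening: 0.0299
grip_force: 0.0
```

```bash
cat > case.py <<'E'
from h import *
o=ctrl.get_obs(); print(o["tool_pos"])
a=np.radians(-14.3); u=np.array([np.cos(a),np.sin(a)]); v=np.array([-u[1],u[0]]); c=np.array([.563,-.2158])
for n in("scene","top"):
    im=ctrl.get_image(n); W=points(im); d=W[:,:,:2]-c; U=d@u; V=d@v; z=np.nan_to_num(W[:,:,2])
    save(im,n+"case")
    near=(abs(V)<.07)
    m=near&(z>.1)&(z<.3)&(U>.03)&(U<.16)
    print(n,"flap",m.sum(),[ (zz,round(float(np.median(U[m&(abs(z-zz)<.01)])),4)) for zz in(.12,.16,.2,.24,.27) if (m&(abs(z-zz)<.01)).any()])
    m=near&(z>.078)&(z<.095)&(abs(U)<.085)
    if m.sum(): print(" rim U",np.percentile(U[m],[1,5,95,99]).round(4),"V",np.percentile(V[m],[1,5,95,99]).round(4),m.sum())
    m=(abs(V)<.05)&(abs(U)<.05)&(z>.055)&(z<.08)
    if m.sum(): print(" plate U",np.percentile(U[m],[3,50,97]).round(4),"V",np.percentile(V[m],[2,50,98]).round(4),m.sum(),np.median(z[m]))
E
python3 case.py; python3 - <<'E'
import cv2
f=cv2.imread("pics/topcase.png"); cv2.imwrite("pics/c6.png",cv2.resize(f[160:270,250:410],None,fx=4.5,fy=4.5,interpolation=cv2.INTER_CUBIC))
E
```

```text
[ 0.67131787 -0.24543277  0.31790673]
scene flap 1591 [(0.12, 0.0798), (0.16, 0.0879), (0.2, 0.0966), (0.24, 0.1044), (0.27, 0.1106)]
 rim U [-0.0768 -0.0751  0.0749  0.0763] V [-0.0603 -0.0578  0.0605  0.0625] 388
 plate U [-0.0103 -0.0062  0.0049] V [-0.0419 -0.002   0.0392] 176 0.07065900204817649
top flap 243 [(0.12, 0.0817), (0.16, 0.0901), (0.2, 0.0987), (0.24, 0.1048), (0.27, 0.1123)]
 rim U [-0.0726 -0.0706  0.0754  0.0773] V [0.0062 0.022  0.0589 0.0596] 121
 plate U [-0.0064 -0.0009  0.0051] V [0.0225 0.0304 0.0386] 22 0.072821271870674
```

The flap stands at about 1.77 rad, the rim confirms the case position, and the plate is on the middle line. Now I'll move over it and go down.

Call:
{"method": "send_rows", "body": {
  "rows": [
    [4, [0.1, -5.6, 0], 0],
    [4, [0, -5.6, 0], 0],
    [4, [0, 0, 6], 0],
    [4, [0, 0, 6], 0],
    [4, [0, 0, 6], 0],
    [4, [0, 0, 4], 0],
    [4, [0, 0, 0], 0]
  ]
}}

```text
t: 20.88
tool_pos: [0.5604, -0.2151, 0.0933]
tool_rot: [-2.475, -1.921, 0.006]
contact_force: [0.9, -0.7, -0.2]
opening: 0.0398
grip_force: 0.0
```

Call:
{"method": "send_rows", "body": {
  "rows": [
    [4, [0, 0, 3], 0],
    [4, [0, 0, 3], 0],
    [4, [0, 0, 2], 0],
    [4, [0, 0, 1], 0],
    [4, [0, 0, 0], 0]
  ]
}}

```text
t: 21.5
tool_pos: [0.5642, -0.2169, 0.0087]
tool_rot: [2.481, 1.927, 0.0]
contact_force: [-0.0, -0.2, -0.6]
opening: 0.0401
grip_force: 0.0
```

Call:
{"method": "send_rows", "body": {
  "newtons": 60,
  "rows": [
    [0.6, [0, 0, 0], 0],
    [0.6, [0, 0, 0], 0],
    [0.6, [0, 0, 0], 0],
    [0.6, [0, 0, 0], 0],
    [0.6, [0, 0, 0], 0],
    [0.6, [0, 0, 0], 0],
    [0.6, [0, 0, 0], 0]
  ]
}}

```text
t: 22.38
tool_pos: [0.5648, -0.2172, 0.0098]
tool_rot: [2.48, 1.926, 0.001]
contact_force: [-0.8, 0.3, 5.7]
opening: 0.0108
grip_force: 59.6
```

Call:
{"method": "send_rows", "body": {
  "rows": [
    [0.6, [0, 0, -1], 0],
    [0.6, [0, 0, -2], 0],
    [0.6, [0, 0, -3], 0],
    [0.6, [0, 0, -3], 0],
    [0.6, [0, 0, -3], 0],
    [0.6, [0, 0, -3], 0],
    [0.6, [0, 0, -3], 0],
    [0.6, [0, 0, 0], 0]
  ]
}}

```text
t: 23.38
tool_pos: [0.5658, -0.2177, 0.1929]
tool_rot: [2.476, 1.923, 0.005]
contact_force: [0.0, -0.9, -2.3]
opening: 0.0107
grip_force: 58.7
```

```bash
python3 case.py; python3 - <<'E'
import cv2
f=cv2.imread("pics/scenecase.png"); cv2.imwrite("pics/c7.png",cv2.resize(f[50:250,270:430],None,fx=3,fy=3,interpolation=cv2.INTER_CUBIC))
E
```

```text
[ 0.56583903 -0.21767829  0.19286337]
scene flap 1566 [(0.12, 0.0799), (0.16, 0.0883), (0.2, 0.0966), (0.24, 0.1038), (0.27, 0.1106)]
 rim U [-0.0773 -0.075   0.0753  0.0773] V [-0.0606 -0.0573  0.0606  0.0628] 389
 plate U [0.0338 0.0338 0.0338] V [-0.049 -0.049 -0.049] 1 0.059884321779855365
top flap 367 [(0.12, 0.0816), (0.16, 0.09), (0.2, 0.0982), (0.24, 0.1049), (0.27, 0.1119)]
 rim U [-0.0729 -0.0693  0.0751  0.0765] V [-0.0584 -0.0571  0.059   0.0596] 139
```

View pics/c7.png

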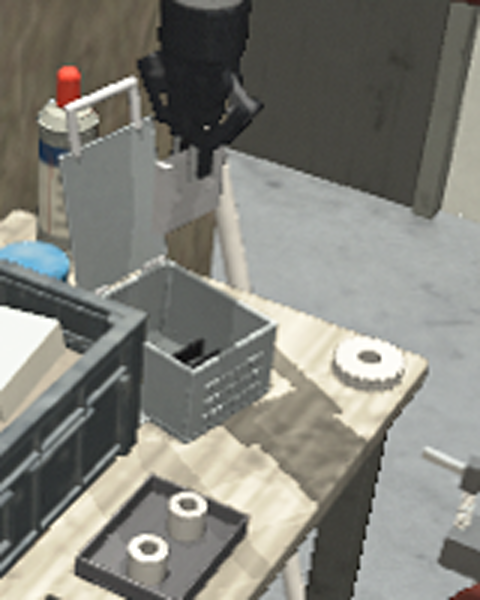

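The plate is held upright at (190,190) in the crop, clear of the case. The flap stands open and both bushings are upright in the tray. I'll carry the plate over the tray.

Call:
{"method": "send_rows", "body": {
  "rows": [
    [0.6, [0, -3, 0], 0],
    [0.6, [1, -3.6, 0], 0],
    [0.6, [3, -3, 0], 0],
    [0.6, [3, -2, 0], 0],
    [0.6, [3, -2, 0], 0],
    [0.6, [3, -1, 0], 0],
    [0.6, [3, -1, 0], 0],
    [0.6, [2.3, -1, 0], 0],
    [0.6, [0, 0, 0], 0],
    [0.6, [0, 0, 0], 0]
  ]
}}

```text
t: 24.72
tool_pos: [0.4479, 0.0013, 0.1872]
tool_rot: [-2.48, -1.926, 0.003]
contact_force: [0.5, -0.5, -1.7]
opening: 0.0112
grip_force: 58.9
```

Call:
{"method": "send_rows", "body": {
  "rows": [
    [0.6, [0, 0, 3], 0],
    [0.6, [0, 0, 1], 0],
    [0.6, [0, 0, 0], 0],
    [0.6, [0, 0, 0], 0],
    [0.6, [0, 0, 0], 0],
    [0.6, [0, 0, 0], 0]
  ]
}}

```text
t: 25.48
tool_pos: [0.4489, 0.0016, 0.1492]
tool_rot: [2.48, 1.926, 0.001]
contact_force: [0.4, 0.0, -1.9]
opening: 0.0109
grip_force: 58.9
```

```bash
python3 case.py; python3 - <<'E'
import cv2,numpy as np
from h import *
o=ctrl.get_obs(); print(o["opening"],o["grip_force"],np.abs(o["dq"]).max())
im=ctrl.get_image("scene"); W=points(im); z=np.nan_to_num(W[:,:,2])
m=(z>.12)&(z<.2)&(abs(W[:,:,0]-.45)<.07)&(abs(W[:,:,1])<.07); P=W[m]; print(len(P),np.percentile(P,[1,50,99],axis=0).round(3))
cv2.imwrite("pics/c8.png",cv2.resize(im["frame"][70:330,200:420,::-1],None,fx=2.2,fy=2.2,interpolation=cv2.INTER_CUBIC))
E
```

```text
[0.44888434 0.00158813 0.14915161]
scene flap 1279 [(0.12, 0.0795), (0.16, 0.0882), (0.2, 0.0968), (0.24, 0.1036), (0.27, 0.1108)]
 rim U [-0.077  -0.0757  0.0755  0.0769] V [-0.0579 -0.0548  0.06    0.0623] 132
top flap 787 [(0.12, 0.0812), (0.16, 0.09), (0.2, 0.0991), (0.24, 0.1051), (0.27, 0.1123)]
 rim U [-0.0734 -0.0722  0.0752  0.0771] V [-0.0582 -0.0574  0.058   0.059 ] 280
0.011367362061124412 58.9043265581131 0.005125906764561684
444 [[ 0.431 -0.034  0.144]
 [ 0.445  0.015  0.171]
 [ 0.462  0.044  0.199]]
```

View pics/c8.png

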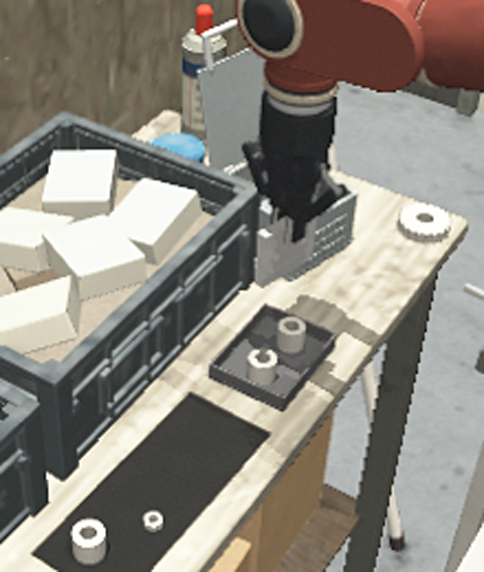

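The plate hangs upright and still over the tray at about (285,240), its lower edge about 0.144 m above the bench. Both bushings stand in the tray at (262,365) and (291,333), and the third is on the mat at (88,540). The flap is open, and the nut and gear look undisturbed, so I'm handing in.

```bash
python3 -c "
from station import ctrl
print(ctrl.finish_job())"
```

```text
the job is handed in; nothing more can be done
None
```

I handed the job in at about 25.5 s, but the hand-in returned no verdict: two bushings stand in the tray and the third is on the mat, the flap is open at about 1.77 rad, and the jaw plate is held upright over the tray middle, about 14 cm above the bench.

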